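# Show which vial is open and which cap fits it

## Robot

A 7-joint arm with a two-finger parallel gripper is mounted at the origin on the work surface. World frame = base frame: x ahead of the robot, y to its left, z up, the work surface at z = 0. Lengths are in m, angles in rad, forces in N, time in s.
With the tool pointing down it reaches from about 0.4 to 0.875 m from the base axis. Payload 19.3 kg.
Tool frame: the origin (TCP) lies between the finger pads, 19 mm behind the fingertips; this is the grasp point; z points along the fingers, y is the line along which they close (so a half turn about z gives the same grasp; the last joint's range is limited). The gripper opens to 85 mm and grips with 20 to 120 N. Pads are 22 mm wide; open, the fingers measure 114 mm over their backs; the gripper's body (76 mm by 85 mm) begins 54 mm behind the grasp point. The pads swing forward as they close: fully open they stand 13 mm farther back than shut.
Start: joints at [1.048, 0.521, -0.036, 1.599, 0.021, 1.021, -0.113], TCP at [0.273, -0.562, 0.25] pointing down, gripper open.
Joint ranges: [-2.91, 2.91], [-0.3, 2.13], [-1.5, 1.42], [0.17, 2.43], [-1.26, 4.41], [0.16, 1.93], [-2.52, 2.52]. Speed limits (rad/s): [1.89, 1.89, 2.39, 2.39, 3.01, 3.01, 3.01].

## Interface

Orientations are given as [roll, pitch, yaw] about the fixed x, y, z axes, in that order (R = Rz(yaw) Ry(pitch) Rx(roll)).
In Python, from workcell import bot, grab_frame, ticket gives the robot as it stands.
- The arm moves only by the tool arm_command, never from a script. Its argument "commands" is a list of rows, each a list of 3 entries, a list of its own where there are three numbers: the shift along the world's x, y, z in mm, then the turn about the world's z in rad, then the gripper command: -1 is fully open, 1 is shut, values between are in proportion. In form: [[[tx, ty, tz], roll, fingers], ...]. A call has 1 to 20 rows; each row shifts and turns the commanded pose from where the row before left it; what a row does not reach is not made up. A row lasts 1/10 s, in which the tool goes at most 50 mm and 8.59 degrees, less where a joint would pass 70% of its speed; a pose out of reach is approached as far as the arm can. A call with a gripper value outside its range is refused whole. The fingers move at their own pace and stop on an object; "newtons" is the grip in N (left out, the last holds). Time passes only in rows, so rows that do not move let the fingers close. It gives the time, the measured TCP pose, the force, the opening and the grip force at its end, in the units of the state.
- bot.observe(): the state, without advancing time (a new reading comes with each control period).
- grab_frame(name): name is "side" or "top"; returns a dict with "image" (480x640x3 uint8, red, green, blue), "vertical_fov" (degrees; the focal length in pixels is half the picture's height over the tangent of half this angle, whatever the lens; pixels are square), "cx", "cy" (the principal point, pixels), "R" (3x3) and "t" (3): a world point X has camera coordinates R X + t. Camera axes: x right, y down, z forward; pixel columns grow to the right and rows downward; lengths in m; the calibration is good to about 2 mm. A picture is of the moment at which its call begins. There is no depth.
- ticket.job_done(): hands the job in; it is judged then, once.
The state is a dict: "clock": time; "qpos": joint angles; "qd": joint speeds; "joint_efforts": joint torques, N m; "position": TCP position; "tool_rot": TCP orientation; "force": force on the tool from outside, world axes, zero at the start; "moment": the same for the moment, N m; "grip_width": finger opening in m; "finger_force": force on a finger pad.
Only numpy, scipy, OpenCV 4.12 (cv2) and the standard library are available. Lean on these libraries where they do the work, as an engineer would, in place of code of your own. Each camera call takes 0.05 s, during which the arm holds its last target. There are 200 camera calls.

## Task

Press the call button all the way down and let it come back up; then point at the vial that has been left open, and after that at the loose screw cap in the tray that fits it (the same size as the caps on the other vials). To point, come down from above, keep the tool point over the middle of the thing, the fingertips about 2 to 3 cm above it, for two seconds. Do not point at any other vial or cap on the way, and apart from the button touch, move or lift nothing.

Things in the scene. Friction and masses are not known exactly. Their poses are not given: they have to be found in the camera images.
- call (a joint): travel of the call button, m: 0 released, 0.006 fully down; a spring returns it, about 5 N holds it fully down; it counts as pressed beyond 0.0045
- call_top (a point): centre of the top face of the call button, a grey round push button 36 mm across that is pressed straight down, in a white housing fixed to the bench to the robot's right
- rack: white plastic rack, fixed, 50 x 250 x 40 mm tall, with four round wells 60 mm apart in a row along its own y axis; origin at the centre of its underside
- tray: shallow aluminium tray, fixed, 85 x 210 mm with a rim 12 mm tall and a floor about 3 mm thick; three loose screw caps stand on it, 65 mm apart along its own y axis; origin at the centre of its underside
- vial_open: amber glass vial 28 mm across, loose and upright in the rack (its foot 10 mm above the bench); the vial left open: no cap, bare mouth 21 mm across outside, 15 mm inside, 75 mm tall; origin at the centre of its underside, z up
- vial_open_top (a point): centre of the open vial's rim, 75 mm above its foot, 85 mm above the bench
- vial_a: amber glass vial 28 mm across, loose and upright in the rack (its foot 10 mm above the bench); one of three vials closed with a black screw cap 26 mm across, 81 mm tall over its cap; origin at the centre of its underside, z up
- vial_a_top (a point): centre of the top of the cap of vial_a, 91 mm above the bench
- vial_b: amber glass vial 28 mm across, loose and upright in the rack (its foot 10 mm above the bench); one of three vials closed with a black screw cap 26 mm across, 81 mm tall over its cap; origin at the centre of its underside, z up
- vial_b_top (a point): centre of the top of the cap of vial_b, 91 mm above the bench
- vial_c: amber glass vial 28 mm across, loose and upright in the rack (its foot 10 mm above the bench); one of three vials closed with a black screw cap 26 mm across, 81 mm tall over its cap; origin at the centre of its underside, z up
- vial_c_top (a point): centre of the top of the cap of vial_c, 91 mm above the bench
- cap_small: loose black ribbed screw cap standing in the tray, 18 mm across, 14 mm tall: too small for the vials; origin at the centre of its underside
- cap_small_top (a point): centre of the top of cap_small, 14 mm above its underside
- cap_mid: loose black ribbed screw cap standing in the tray, 26 mm across, 16 mm tall: the one that fits the open vial, the same as on the other vials; of the three the middle in size; origin at the centre of its underside
- cap_mid_top (a point): centre of the top of cap_mid, 16 mm above its underside
- cap_large: loose black ribbed screw cap standing in the tray, 42 mm across, 18 mm tall: too large for the vials; origin at the centre of its underside
- cap_large_top (a point): centre of the top of cap_large, 18 mm above its underside
- beaker: bystander: empty glass beaker, 64 mm across, 85 mm tall; origin under its centre
- petri: bystander: closed petri dish, 90 mm across, 16 mm tall; origin under its centre
- wellplate: bystander: white well plate, 85 x 127 x 12 mm; origin under its centre
- bottle: bystander: white bottle, 68 mm across, 170 mm tall; origin under its centre
- marker: bystander: marker pen lying down, 130 mm long, 15 mm thick; origin under its middle
- spatula: bystander: lab spatula lying on the bench, 180 mm long; origin under its middle
Things that resemble listed ones, but are neither listed nor needed, are in the scene too. Leave any yellow look-alike of the vial_open alone.

How it is judged:
On the way, in this order (a step that is already met when the one before it is completed fails the run):
1. the call button is pressed down, beyond 4.5 mm of its 6 mm (value of joint call above 0.0045 m), for 0.05 s.
2. the call button has come back up (value of joint call below 0.002 m), for 0.1 s.
3. pointing at the open vial: tool point within 15 mm of the middle of its mouth seen from above and 22 to 80 mm above it, for 1.5 s (horizontal distance between the grasp point and vial_open_top below 0.015 m and z of the grasp point in the frame of vial_open_top between 0.022 and 0.08 m), for 1.5 s.
4. pointing at the fitting cap: tool point within 15 mm of its middle seen from above and 22 to 80 mm above its top, for 1.5 s (horizontal distance between the grasp point and cap_mid_top below 0.015 m and z of the grasp point in the frame of cap_mid_top between 0.022 and 0.08 m), for 1.5 s.
At the end, for the whole second after the job is handed in: The call button is up again; every vial and loose cap is upright (within 0.12 rad) and within 6 mm of where it began, and the other things within 10 mm (value of joint call below 0.002 m and distance of each of vial_open, vial_a, vial_b, vial_c, cap_small, cap_mid, cap_large from where it was at the start of the episode below 0.006 m and angle between each of vial_open, vial_a, vial_b, vial_c, cap_small, cap_mid, cap_large's own z axis and vertical below 0.12 rad and distance of each of beaker, petri, wellplate, bottle, marker, spatula from where it was at the start of the episode below 0.01 m); the robot touches nothing.
It fails at once if a vial, loose cap, the rack or the tray is touched (over 0.3 N) (contact force between any of the fingers, the arm and vial_open above 0.3 N or contact force between any of the fingers, the arm and vial_a above 0.3 N or contact force between any of the fingers, the arm and vial_b above 0.3 N or contact force between any of the fingers, the arm and vial_c above 0.3 N or contact force between any of the fingers, the arm and cap_small above 0.3 N or contact force between any of the fingers, the arm and cap_mid above 0.3 N or contact force between any of the fingers, the arm and cap_large above 0.3 N or contact force between any of the fingers, the arm and rack above 0.3 N or contact force between any of the fingers, the arm and tray above 0.3 N).
It fails at once if one of the other things on the bench is touched (over 0.3 N) (contact force between any of the fingers, the arm and beaker above 0.3 N or contact force between any of the fingers, the arm and petri above 0.3 N or contact force between any of the fingers, the arm and wellplate above 0.3 N or contact force between any of the fingers, the arm and bottle above 0.3 N or contact force between any of the fingers, the arm and marker above 0.3 N or contact force between any of the fingers, the arm and spatula above 0.3 N).
It fails at once if a vial or cap is moved by more than 10 mm or lifted (distance of any of vial_open, vial_a, vial_b, vial_c, cap_small, cap_mid, cap_large from where it was at the start of the episode above 0.01 m).
It fails at once if pointing at a wrong vial or cap: tool point within 12 mm of its middle seen from above and less than 60 mm above its top ((horizontal distance between the grasp point and vial_a_top below 0.012 m and z of the grasp point in the frame of vial_a_top below 0.06 m) or (horizontal distance between the grasp point and vial_b_top below 0.012 m and z of the grasp point in the frame of vial_b_top below 0.06 m) or (horizontal distance between the grasp point and vial_c_top below 0.012 m and z of the grasp point in the frame of vial_c_top below 0.06 m) or (horizontal distance between the grasp point and cap_small_top below 0.012 m and z of the grasp point in the frame of cap_small_top below 0.06 m) or (horizontal distance between the grasp point and cap_large_top below 0.012 m and z of the grasp point in the frame of cap_large_top below 0.06 m)).
It also fails if it takes over 51 s, if anything falls off the work surface, if the arm or the gripper's body presses on something with over 40 N, if the wrist force passes 120 N, or if a joint passes its speed limit or range.

## Working session

There is one attempt and no reset: what is moved stays moved. The work goes in short steps, Python scripts to look and compute and a tool call to move; the robot and the scene stay as the last step left them, time stands still between calls to the robot, and variables do not carry over. Pictures are saved under pics/ and viewed, at most 10 in all, crops included, and the job is handed in when it is done.

Besides the shell and the picture viewer there is one more tool, called after "Call:" in YAML: its name, and indented under it one key for each argument. arm_command: Moves the arm, as the interface text tells. Its arguments: {"type":"object","properties":{"commands":{"type":"array"},"newtons":{"type":"number"}},"required":["commands"]}

```bash
mkdir -p pics; cat > h.py <<'E'
import numpy as np, cv2, pickle
def cam(name, save=None):
    from workcell import grab_frame
    f=grab_frame(name)
    if save: cv2.imwrite(save, f["image"][:,:,::-1])
    return f
def ray(f,u,v,z):
    fl=240/np.tan(np.radians(f["vertical_fov"])/2)
    R=np.array(f["R"]);t=np.array(f["t"])
    d=R.T@np.array([(u-f["cx"])/fl,(v-f["cy"])/fl,1]); c=-R.T@t
    return c+d*(z-c[2])/d[2]
def proj(f,X):
    fl=240/np.tan(np.radians(f["vertical_fov"])/2)
    p=np.array(f["R"])@np.array(X)+np.array(f["t"]); return p[:2]/p[2]*fl+[f["cx"],f["cy"]]
E
python3 - <<'E'
from h import *
for n in("top","side"):
    f=cam(n,f"pics/{n}0.png"); pickle.dump(f,open(n+".pkl","wb"))
    R=np.array(f["R"]);print(n,f["vertical_fov"],f["cx"],f["cy"],R.round(3).tolist(),(-R.T@np.array(f["t"])).round(3))
from workcell import bot
print(bot.observe())
E
```

```text
top 45.07730534191741 326.47157224815 233.70403044588187 [[0.028, -0.999, 0.022], [-0.988, -0.031, -0.151], [0.152, -0.018, -0.988]] [0.35  0.031 1.655]
side 44.56739934443973 312.77270317426866 248.4460805109377 [[-0.827, -0.563, 0.007], [-0.344, 0.496, -0.798], [0.445, -0.662, -0.603]] [0.036 0.883 0.861]
{'clock': 0.1, 'qpos': array([ 1.04775976,  0.52191095, -0.03630886,  1.59989649,  0.0212027 ,
        1.02107806, -0.11286051]), 'qd': array([-0.00092824, -0.00206255, -0.00029177, -0.00133251, -0.00088886,
        0.00015814,  0.00258098]), 'joint_efforts': array([ 5.94266152e-03, -9.28482771e+01,  1.98531076e+00, -3.70529330e+01,
        1.82189432e-02,  5.39068918e-03, -3.23367658e-05]), 'position': array([ 0.27330446, -0.5618025 ,  0.24953008]), 'tool_rot': array([-3.14068768e+00,  7.25551410e-05,  4.52749432e-01]), 'force': array([-0.5279396 , -0.08102166,  0.13409258]), 'moment': array([-0.00852278, -0.01345618, -0.00060008]), 'finger_force': 0.0, 'grip_width': 0.08541461129981084}
```

View pics/top0.png

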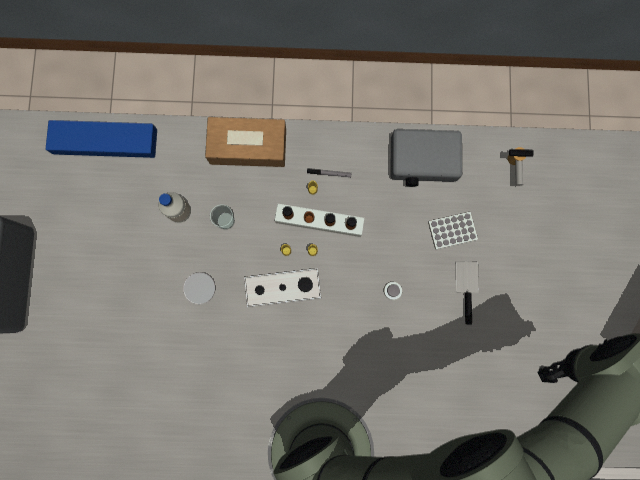

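View pics/side0.png

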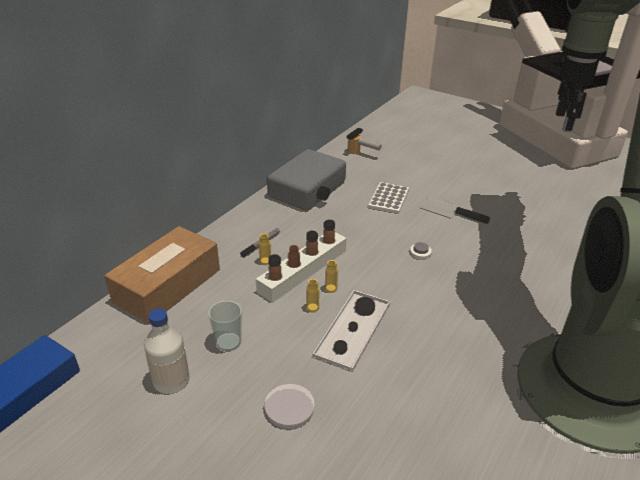

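The top view shows the call button at (393,291). The rack vials are at (288,212), (309,217), (330,219) and (351,223). The caps are at (260,290), (283,287) and (305,285).

Candidates for the open vial:
- The amber bare vial at (309,217), which is (294,256) in the side view. This fits the description.
- Black-capped vials at (288,212), (330,219) and (351,223).
- Yellow look-alikes at (312,188), (286,250) and (312,250).

Candidates for the cap: (260,290) is middle-sized and fits, (283,287) is small, and (305,285) is large.

Next I'll check these in a crop and measure.

```bash
python3 - <<'E'
from h import *
T=pickle.load(open("top.pkl","rb"));S=pickle.load(open("side.pkl","rb"))
a=cv2.resize(T["image"][170:310,235:415],None,fx=4,fy=4,interpolation=cv2.INTER_CUBIC)[:,:,::-1]
cv2.imwrite("pics/crop.png",a)
def blobs(img,mask,box,amin):
    u0,v0,u1,v1=box;m=np.zeros(mask.shape,np.uint8);m[v0:v1,u0:u1]=mask[v0:v1,u0:u1]
    n,_,st,c=cv2.connectedComponentsWithStats(m);return [(c[i].round(1),st[i,2:].tolist()) for i in range(1,n) if st[i,4]>=amin]
g=T["image"].max(2);dark=(g<70).astype(np.uint8)
print("caps");[print(c,s,ray(T,*c,.017).round(4)) for c,s in blobs(T,dark,(248,272,318,302),12)]
print("vialcaps");[print(c,s,ray(T,*c,.088).round(4)) for c,s in blobs(T,dark,(276,202,364,236),12)]
i=T["image"].astype(int);am=((i[...,0]-i[...,2]>30)).astype(np.uint8)
print("amber");[print(c,s,ray(T,*c,.085).round(4)) for c,s in blobs(T,am,(276,202,364,236),8)]
print(i[291,380:408].tolist())
wh=((i.min(2)>200)).astype(np.uint8)
for z in(0,.02,.04):print("btn",[(c,s,ray(T,*c,z).round(4)) for c,s in blobs(T,wh,(378,276,410,306),5)])
j=S["image"]
print("side");[print(c,s,ray(S,*c,.017).round(4)) for c,s in blobs(S,(j.max(2)<70).astype(np.uint8),(322,295,385,362),12)]
b=cv2.resize(j[225:275,395:445],None,fx=8,fy=8,interpolation=cv2.INTER_CUBIC)[:,:,::-1]
t=cv2.resize(T["image"][266:316,368:418],None,fx=8,fy=8,interpolation=cv2.INTER_CUBIC)[:,:,::-1]
cv2.imwrite("pics/btn.png",np.hstack([t,b]))
E
```

```text
caps
[304.8 284.3] [15, 14, 164] [0.455  0.0584 0.017 ]
[282.3 287. ] [6, 7, 30] [0.4455 0.1216 0.017 ]
[259.3 289.9] [9, 9, 62] [0.4354 0.1859 0.017 ]
vialcaps
[287.5 212.5] [10, 12, 101] [0.6462 0.1115 0.088 ]
[308.2 214.6] [9, 6, 21] [0.6421 0.0544 0.088 ]
[329.6 219.4] [10, 12, 101] [ 0.6306 -0.0049  0.088 ]
[350.8 222.9] [11, 11, 98] [ 0.6227 -0.0635  0.088 ]
amber
[308.7 216.6] [10, 12, 90] [0.6371 0.0528 0.085 ]
[288.4 216.6] [9, 5, 22] [0.6353 0.1087 0.085 ]
[329.6 223.8] [8, 4, 18] [ 0.6189 -0.0053  0.085 ]
[350.1 227.2] [9, 5, 21] [ 0.6112 -0.062   0.085 ]
[[150, 147, 141], [149, 147, 140], [145, 144, 136], [80, 79, 76], [150, 152, 141], [204, 213, 207], [202, 211, 206], [58, 56, 56], [118, 113, 114], [122, 117, 116], [121, 115, 116], [121, 115, 117], [121, 116, 117], [123, 119, 119], [122, 117, 116], [120, 115, 116], [121, 116, 117], [120, 115, 115], [119, 113, 115], [114, 110, 109], [203, 211, 205], [201, 209, 203], [161, 158, 149], [147, 145, 138], [146, 143, 137], [148, 144, 138], [146, 144, 138], [146, 142, 137]]
btn [(array([392.6, 290.9]), [17, 16, 60], array([ 0.4447, -0.1927,  0.    ]))]
btn [(array([392.6, 290.9]), [17, 16, 60], array([ 0.4436, -0.19  ,  0.02  ]))]
btn [(array([392.6, 290.9]), [17, 16, 60], array([ 0.4424, -0.1873,  0.04  ]))]
side
[364.5 305.9] [20, 18, 288] [0.4557 0.0613 0.017 ]
[352.6 326.2] [8, 9, 65] [0.4451 0.1276 0.017 ]
[340. 347.] [13, 13, 141] [0.4357 0.1908 0.017 ]
```

View pics/crop.png

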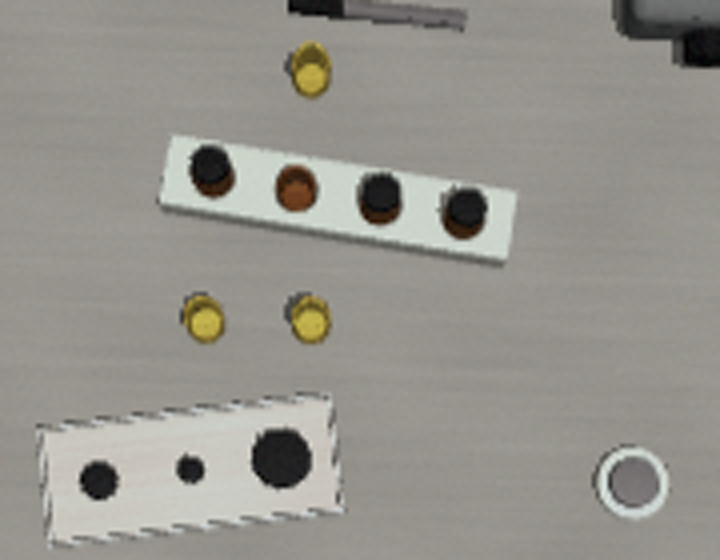

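View pics/btn.png

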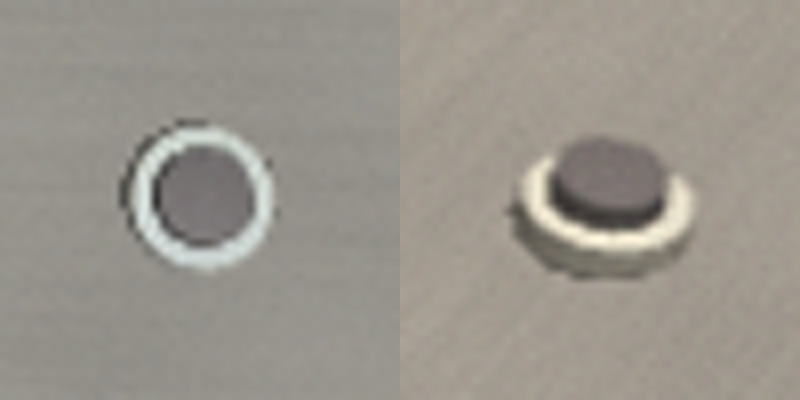

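The crops confirm the choices: the amber vial with a bare mouth, second from the left, and the middle-sized cap at the far left of the tray. The button is a grey disc in a white ring. I'll start moving with the gripper shut, and triangulate the heights next.

Call:
arm_command:
  commands:
    - [[8,18,0],0,1]
    - [[8,18,0],0,1]
    - [[8,18,0],0,1]
    - [[8,18,0],0,1]
    - [[8,18,0],0,1]
    - [[8,18,0],0,1]
    - [[8,18,0],0,1]
    - [[8,18,0],0,1]
    - [[8,18,0],0,1]
    - [[8,18,0],0,1]
    - [[8,18,0],0,1]
    - [[8,18,0],0,1]
    - [[9,19,0],0,1]
    - [[9,19,0],0,1]
    - [[9,19,0],0,1]
    - [[9,19,0],0,1]
    - [[9,19,0],0,1]
    - [[9,19,0],0,1]
    - [[10,22,0],0,1]
    - [[10,22,0],0,1]
  newtons: 20

```text
clock: 2.1
position: [0.4435, -0.1872, 0.2499]
tool_rot: [-3.141, 0.0, 0.452]
force: [-0.2, 1.1, -0.3]
grip_width: -0.0001
finger_force: 0.0
```

```bash
python3 - <<'E'
from h import *
from scipy.optimize import least_squares
T=pickle.load(open("top.pkl","rb"));S=pickle.load(open("side.pkl","rb"))
tri=lambda a,b:least_squares(lambda X:np.r_[proj(T,X)-a,proj(S,X)-b],[.5,0,.05])
for n,a,b in[("btn",(393.4,290.1),(421.2,246.5)),("capmid",(259.3,289.9),(340,347)),("caplarge",(304.8,284.3),(364.5,305.9)),("open",(308.7,216.0),(294,247.5))]:
    r=tri(a,b);print(n,r.x.round(4),r.fun.round(1))
from workcell import bot
o=bot.observe();print(o["clock"],o["position"],o["tool_rot"],o["force"],o["grip_width"],o["qpos"])
E
```

```text
btn [ 0.4463 -0.1918  0.0221] [-0.1 -0.2  0.2  0. ]
capmid [0.437  0.1869 0.0126] [-0.2 -0.5  0.4  0.1]
caplarge [0.4562 0.0589 0.0148] [-0.2 -0.4  0.3  0.1]
open [0.6411 0.0543 0.0874] [-0.5 -1.   0.9  0.2]
2.1 [ 0.44354704 -0.18715528  0.24985391] [-3.14131787e+00  2.48149281e-04  4.52477162e-01] [-0.18440086  1.06930494 -0.30987909] -0.0001266594858641031 [ 0.42343144  0.29915333 -0.18124919  1.96030829  0.06845075  0.88826605
 -0.91148697]
```

Call:
arm_command:
  commands:
    - [[2,-4,-10],0,1]
    - [[0,0,-20],0,1]
    - [[0,0,-25],0,1]
    - [[0,0,-25],0,1]
    - [[0,0,-25],0,1]
    - [[0,0,-25],0,1]
    - [[0,0,-20],0,1]
    - [[0,0,-15],0,1]
    - [[0,0,-15],0,1]
    - [[0,0,-10],0,1]
    - [[0,0,-5],0,1]
    - [[0,0,0],0,1]

```text
clock: 3.3
position: [0.4451, -0.1921, 0.0546]
tool_rot: [-3.141, 0.001, 0.453]
force: [0.2, 0.2, 1.0]
grip_width: 0.0001
finger_force: 0.0
```

```bash
python3 - <<'E'
from h import *
t=cam("top");s=cam("side");pickle.dump(s,open("s1.pkl","wb"))
u,v=map(int,proj(s,[.446,-.191,.035]))
q=lambda i:cv2.resize(i,(400,400),interpolation=cv2.INTER_CUBIC)[:,:,::-1]
a=q(t["image"][251:331,353:433]);b=q(s["image"][v-40:v+40,u-40:u+40])
cv2.imwrite("pics/near.png",np.hstack([a,b]))
E
```

```text
(no output)
```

View pics/near.png

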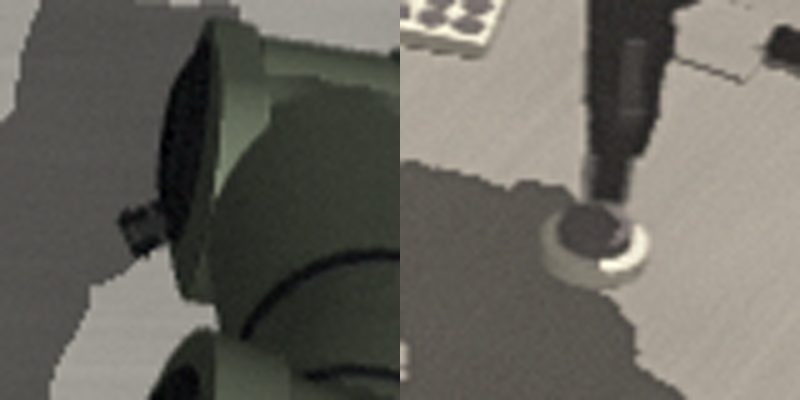

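In the side crop, the shut fingertips are just above the button disc, at about (605,195) with the disc at (595,230). I'll descend in small steps.

Call:
arm_command:
  commands:
    - [[0,0,-4],0,1]
    - [[0,0,-4],0,1]
    - [[0,0,-3],0,1]
    - [[0,0,-2],0,1]
    - [[0,0,0],0,1]

```text
clock: 3.9
position: [0.4453, -0.192, 0.0417]
tool_rot: [-3.141, 0.0, 0.453]
force: [0.6, -0.1, -0.5]
grip_width: 0.0001
finger_force: 0.0
```

Call:
arm_command:
  commands:
    - [[0,0,-2],0,1]
    - [[0,0,-1],0,1]
    - [[0,0,0],0,1]

```text
clock: 4.2
position: [0.4455, -0.192, 0.039]
tool_rot: [3.142, -0.0, 0.453]
force: [0.1, 0.4, 3.4]
grip_width: -0.0001
finger_force: 1.2
```

Call:
arm_command:
  commands:
    - [[0,0,-1],0,1]
    - [[0,0,-1],0,1]
    - [[0,0,0],0,1]

```text
clock: 4.5
position: [0.4455, -0.192, 0.0369]
tool_rot: [3.142, -0.0, 0.453]
force: [0.4, -1.0, 3.5]
grip_width: 0.0
finger_force: 1.8
```

Call:
arm_command:
  commands:
    - [[0,0,-1],0,1]
    - [[0,0,-1],0,1]
    - [[0,0,0],0,1]

```text
clock: 4.8
position: [0.4455, -0.192, 0.0349]
tool_rot: [3.142, -0.0, 0.453]
force: [0.7, 0.3, 4.9]
grip_width: 0.0003
finger_force: 2.3
```

Call:
arm_command:
  commands:
    - [[0,0,-1],0,1]
    - [[0,0,-1],0,1]
    - [[0,0,0],0,1]

```text
clock: 5.1
position: [0.4456, -0.1921, 0.0341]
tool_rot: [3.141, -0.0, 0.453]
force: [-7.5, 3.4, 39.8]
grip_width: 0.0003
finger_force: 20.1
```

Bottomed out at 40 N, so it is fully pressed. Lifting off and moving on.

Call:
arm_command:
  commands:
    - [[0,0,4],0,1]
    - [[0,0,13],0,1]
    - [[0,0,25],0,1]
    - [[0,0,25],0,1]
    - [[0,0,25],0,1]
    - [[0,0,25],0,1]
    - [[0,0,25],0,1]
    - [[0,0,25],0,1]
    - [[0,0,25],0,1]
    - [[0,0,25],0,1]
    - [[0,0,0],0,1]

```text
clock: 6.2
position: [0.4463, -0.1923, 0.2532]
tool_rot: [3.138, -0.003, 0.453]
force: [-0.3, -0.0, -0.6]
grip_width: -0.0003
finger_force: 0.0
```

Call:
arm_command:
  commands:
    - [[8,10,0],0,1]
    - [[11,14,0],0,1]
    - [[11,14,0],0,1]
    - [[11,14,0],0,1]
    - [[11,14,0],0,1]
    - [[11,14,0],0,1]
    - [[11,14,0],0,1]
    - [[11,14,0],0,1]
    - [[11,14,0],0,1]
    - [[11,14,0],0,1]
    - [[11,14,0],0,1]
    - [[11,14,0],0,1]
    - [[11,14,0],0,1]
    - [[11,14,0],0,1]
    - [[11,14,0],0,1]
    - [[11,14,0],0,1]
    - [[11,14,0],0,1]
    - [[10,12,0],0,1]
    - [[0,0,0],0,1]

```text
clock: 8.1
position: [0.6404, 0.0566, 0.2496]
tool_rot: [-3.141, -0.0, 0.455]
force: [-0.3, 0.2, -0.0]
grip_width: 0.0001
finger_force: 0.0
```

```bash
python3 - <<'E'
from h import *
from workcell import bot
s=cam("side","pics/s2.png");o=bot.observe()
p=o["position"];print(o["clock"],p,o["force"],"tip px",proj(s,p-[0,0,.019]),"vial px",proj(s,[.639,.0545,.085]), "mm to go",((np.array([.639,.0545,.13])-p)*1000).round(1))
cv2.imwrite("pics/s2c.png",cv2.resize(s["image"][140:300,220:420],(800,600))[:,:,::-1])
E
```

```text
8.15 [0.63975817 0.05519167 0.24958486] [ 0.55113385 -0.4291083  -0.42331036] tip px [294.32408773 192.21186261] vial px [295.59609902 248.92569142] mm to go [  -0.8   -0.7 -119.6]
```

View pics/s2c.png

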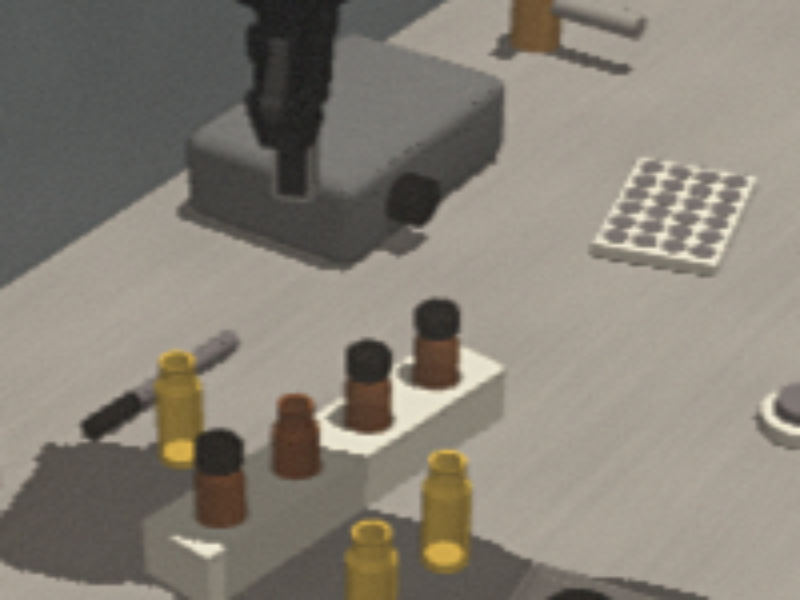

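The fingertip at crop (295,190) sits directly above the open mouth at (296,402), and nothing in the scene has moved. Descending to point for 2 s.

Call:
arm_command:
  commands:
    - [[-1,-1,-8],0,1]
    - [[0,0,-12],0,1]
    - [[0,0,-15],0,1]
    - [[0,0,-15],0,1]
    - [[0,0,-15],0,1]
    - [[0,0,-15],0,1]
    - [[0,0,-15],0,1]
    - [[0,0,-12],0,1]
    - [[0,0,-8],0,1]
    - [[0,0,-5],0,1]

```text
clock: 9.15
position: [0.6383, 0.053, 0.1292]
tool_rot: [-3.141, 0.0, 0.453]
force: [-0.4, -0.2, 0.2]
grip_width: -0.0001
finger_force: 0.0
```

Call:
arm_command:
  commands:
    - [[0,0,0],0,1]
    - [[0,0,0],0,1]
    - [[0,0,0],0,1]
    - [[0,0,0],0,1]
    - [[0,0,0],0,1]
    - [[0,0,0],0,1]
    - [[0,0,0],0,1]
    - [[0,0,0],0,1]
    - [[0,0,0],0,1]
    - [[0,0,0],0,1]
    - [[0,0,0],0,1]
    - [[0,0,0],0,1]
    - [[0,0,0],0,1]
    - [[0,0,0],0,1]
    - [[0,0,0],0,1]
    - [[0,0,0],0,1]
    - [[0,0,0],0,1]
    - [[0,0,0],0,1]
    - [[0,0,0],0,1]
    - [[0,0,0],0,1]

```text
clock: 11.15
position: [0.6384, 0.053, 0.13]
tool_rot: [3.142, 0.0, 0.453]
force: [-0.4, -0.1, -1.4]
grip_width: -0.0002
finger_force: 0.0
```

```bash
python3 - <<'E'
from h import *
from workcell import bot
s=cam("side");o=bot.observe();p=o["position"];print(o["clock"],p,o["force"])
cv2.imwrite("pics/s3c.png",cv2.resize(s["image"][180:300,230:390],(800,600))[:,:,::-1])
E
```

```text
11.2 [0.63839577 0.05299326 0.12999666] [-0.20445631  0.17205861 -0.66013627]
```

View pics/s3c.png

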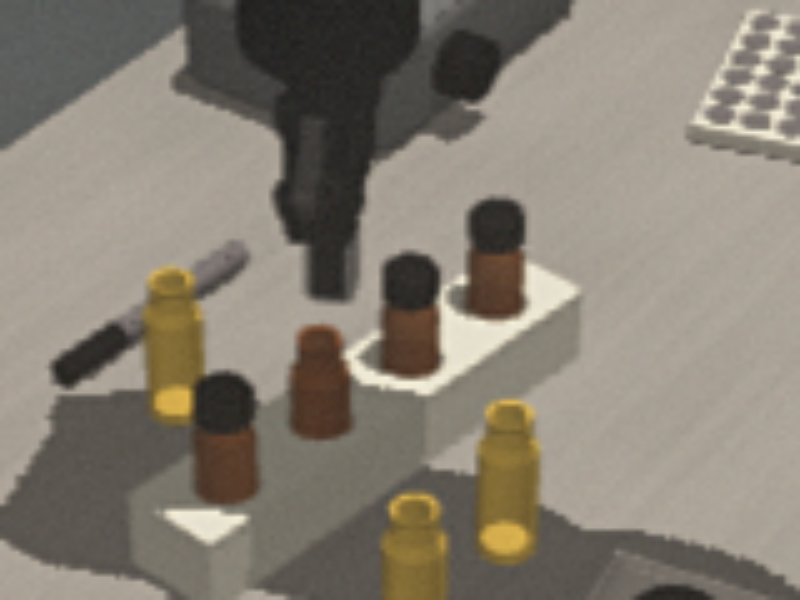

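The fingertip at crop (330,295) is centred over the open mouth at (320,335), about 2.5 cm above it. Next, up and across to the middle cap.

Call:
arm_command:
  commands:
    - [[0,0,10],0,1]
    - [[0,0,25],0,1]
    - [[0,0,30],0,1]
    - [[0,0,30],0,1]
    - [[0,0,25],0,1]
    - [[-6,4,0],0,1]
    - [[-14,9,0],0,1]
    - [[-14,9,0],0,1]
    - [[-14,9,0],0,1]
    - [[-14,9,0],0,1]
    - [[-14,9,0],0,1]
    - [[-14,9,0],0,1]
    - [[-14,9,0],0,1]
    - [[-14,9,0],0,1]
    - [[-14,10,0],0,1]
    - [[-14,10,0],0,1]
    - [[-14,10,0],0,1]
    - [[-14,10,0],0,1]
    - [[-14,10,0],0,1]
    - [[-14,9,0],0,1]

```text
clock: 13.2
position: [0.4352, 0.1889, 0.2501]
tool_rot: [-3.142, -0.0, 0.453]
force: [1.4, -0.4, -0.5]
grip_width: 0.0
finger_force: 0.0
```

```bash
python3 - <<'E'
from h import *
from workcell import bot
o=bot.observe();p=o["position"];print(o["clock"],p,((np.array([.4365,.188,.062])-p)*1000).round(1),o["qpos"].round(2))
E
```

```text
13.2 [0.43519727 0.18887453 0.25005234] [   1.3   -0.9 -188.1] [-0.27  0.3  -0.32  1.97  0.12  0.89 -1.77]
```

Call:
arm_command:
  commands:
    - [[1,-1,-8],0,1]
    - [[0,0,-15],0,1]
    - [[0,0,-20],0,1]
    - [[0,0,-20],0,1]
    - [[0,0,-20],0,1]
    - [[0,0,-20],0,1]
    - [[0,0,-20],0,1]
    - [[0,0,-20],0,1]
    - [[0,0,-15],0,1]
    - [[0,0,-15],0,1]
    - [[0,0,-8],0,1]
    - [[0,0,-5],0,1]
    - [[0,0,-2],0,1]

```text
clock: 14.5
position: [0.4374, 0.187, 0.0618]
tool_rot: [-3.142, 0.0, 0.453]
force: [0.3, -0.6, 0.5]
grip_width: 0.0002
finger_force: 0.0
```

Call:
arm_command:
  commands:
    - [[0,0,0],0,1]
    - [[0,0,0],0,1]
    - [[0,0,0],0,1]
    - [[0,0,0],0,1]
    - [[0,0,0],0,1]
    - [[0,0,0],0,1]
    - [[0,0,0],0,1]
    - [[0,0,0],0,1]
    - [[0,0,0],0,1]
    - [[0,0,0],0,1]
    - [[0,0,0],0,1]
    - [[0,0,0],0,1]
    - [[0,0,0],0,1]
    - [[0,0,0],0,1]
    - [[0,0,0],0,1]
    - [[0,0,0],0,1]
    - [[0,0,0],0,1]
    - [[0,0,0],0,1]
    - [[0,0,0],0,1]
    - [[0,0,0],0,1]

```text
clock: 16.5
position: [0.4374, 0.187, 0.062]
tool_rot: [-3.142, -0.0, 0.453]
force: [0.3, 0.1, -0.4]
grip_width: 0.0
finger_force: 0.0
```

```bash
python3 - <<'E'
from h import *
from workcell import bot
s=cam("side");o=bot.observe();p=o["position"];print(o["clock"],p,o["force"])
cv2.imwrite("pics/s4c.png",cv2.resize(s["image"][260:380,270:430],(800,600))[:,:,::-1])
E
```

```text
16.55 [0.43740036 0.18697104 0.06198014] [ 0.52068123 -0.44873407  0.31034549]
```

View pics/s4c.png

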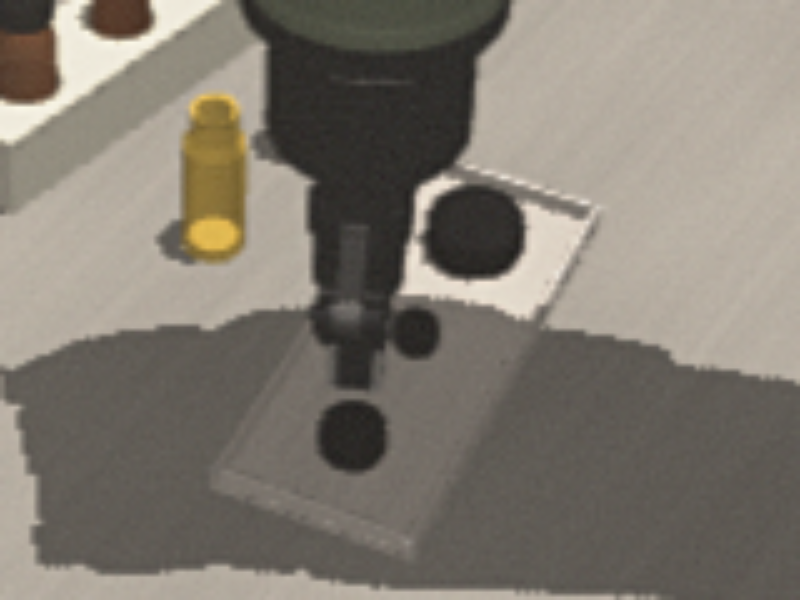

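The fingertip at (355,388) is centred above the middle cap at (352,430). Retreating straight up and handing in.

Call:
arm_command:
  commands:
    - [[0,0,10],0,1]
    - [[0,0,20],0,1]
    - [[0,0,25],0,1]
    - [[0,0,25],0,1]
    - [[0,0,25],0,1]
    - [[0,0,25],0,1]
    - [[0,0,25],0,1]
    - [[0,0,20],0,1]
    - [[0,0,10],0,1]
    - [[0,0,0],0,1]
    - [[0,0,0],0,1]

```text
clock: 17.65
position: [0.4371, 0.1868, 0.2465]
tool_rot: [3.142, 0.001, 0.453]
force: [-0.4, 0.5, 0.7]
grip_width: 0.0001
finger_force: 0.0
```

```bash
python3 -c "
from workcell import ticket
print(ticket.job_done())"
```

```text
the job is handed in; nothing more can be done
None
```

I pressed the call button to its stop and released it, pointed at the open vial and then at the middle-sized cap for 2 s each, and handed the job in at about 18 s; no verdict came back.

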